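# Set the feed selector for round bar stock

### The job

The next samples are round bar: with the fingertips, push the ball-knob lever of the feed selector out of its park slot, across the gate and fully home into the slot marked by the round plate, then take the hand away. Go straight there without entering any of the other marked slots, push gently, do not pull the knob up, and leave the loose things on the bench alone.

Things in the scene. Friction and masses are not known exactly. Their poses are not given: they have to be found in the camera images.
- selector: feed selector: grey box fixed on the bench, 150 mm (its x) by 124 mm (its y), 120 mm high to the top of its bright gate plate; the 12 mm high foot is 6 mm wider all round. Origin: centre of its underside; z up; +x points away from the robot, turned 0.2 to 0.8 rad to the right of the robot's x
- gate (a point): middle of the gate, on top of the plate. Slots are 14 mm wide, in the box's axes: a cross channel along y through this point joins two slots at y = +30 mm and two at y = -30 mm, each with closed ends at x = +35 or -35 mm. A fifth slot, park, at y = 0 runs only to x = -35 mm (towards the robot) and has no plate; the lever starts in it
- knob (a point): centre of the black ball knob, 34 mm diameter, on the lever, 170 mm from the pivot (inside the box on its z axis, 20 mm above the bench). Upright the centre is 190 mm above the bench, fully tilted about 175 mm. It moves about 50 mm along the box's x and y from the middle to a slot end or slot row; nothing else on the selector is above 124 mm
- stem (a point): point on the axis of the lever's steel stem (10 mm diameter) where it passes the gate, 97 mm from the pivot; fully home in a marked slot it stands about 28 mm along x and 28 mm along y from the middle of the box
- shift (a joint): tilt of the lever along the box's x, rad: 0 in the cross channel, about +0.30 fully home in a slot at the +x side, -0.30 at the -x side. Stays where it is left; about 2 N at the knob moves it
- select (a joint): tilt of the lever along the box's y, rad: 0 in line with park, about +0.30 in line with the slots at +y, -0.30 with those at -y; about 2 N at the knob moves it. It can change only while the stem is in the cross channel
- pull (a joint): lift of the ball knob along the stem, m: 0 down on its spring as it should stay, up to 0.012 when pulled up with 8 N or more
- plate_round: round profile plate: disc of 27 mm diameter, dark steel, 4 mm thick, fixed on the gate plate just outside the closed end of one of the four marked slots (which one varies). Origin: centre of its underside, 120 mm above the bench, 56 mm along x and 30 mm along y (+ or -) from the middle of the box
- plate_square: square profile plate: 24 x 24 mm, dark steel, 4 mm thick, fixed on the gate plate just outside the closed end of one of the four marked slots (which one varies). Origin: centre of its underside, 120 mm above the bench, 56 mm along x and 30 mm along y (+ or -) from the middle of the box
- plate_triangle: triangular profile plate: sides about 29 mm, dark steel, 4 mm thick, fixed on the gate plate just outside the closed end of one of the four marked slots (which one varies). Origin: centre of its underside, 120 mm above the bench, 56 mm along x and 30 mm along y (+ or -) from the middle of the box
- plate_flat: flat-bar profile plate: 9 mm (box x) x 28 mm (box y), dark steel, 4 mm thick, fixed on the gate plate just outside the closed end of one of the four marked slots (which one varies). Origin: centre of its underside, 120 mm above the bench, 56 mm along x and 30 mm along y (+ or -) from the middle of the box
- slug_0: bystander: upright plain metal slug, 25 mm diameter, 30 mm high, loose on the bench; origin: centre of its underside
- slug_2: bystander: upright plain metal slug, 32 mm diameter, 20 mm high, loose; origin: centre of its underside
- loupe: bystander: loupe with black upper ring, 46 mm diameter, 34 mm high, loose; origin: centre of its underside
- etchant: bystander: brown dropper bottle, 46 mm diameter, 120 mm high, loose; origin: centre of its underside

How it is judged (in metres and radians):
At the end, for the whole second after the job is handed in: the lever rests in the slot of the round plate, its stem at the gate within 34 mm of the plate's centre (about 27 mm when against the slot's end, so within about 6 mm of fully home); the knob is down on its stem (under 3 mm of lift); the four loose things stand within 15 mm of where they were (horizontal distance between stem and plate_round below 0.034 m and value of joint pull below 0.003 m and velocity of joint shift between -0.05 and 0.05 rad/s and velocity of joint select between -0.05 and 0.05 rad/s and distance of each of slug_0, loupe, slug_2, etchant from where it was at the start of the episode below 0.015 m and angle between each of slug_0, loupe, slug_2, etchant's own z axis and vertical below 0.2 rad); the robot touches nothing.
It fails at once if the lever's stem goes more than about 10 mm into a slot marked by another plate ((horizontal distance between stem and plate_square below 0.046 m or horizontal distance between stem and plate_triangle below 0.046 m or horizontal distance between stem and plate_flat below 0.046 m) and (value of joint select above 0.2 rad or value of joint select below -0.2 rad)).
It fails at once if the knob is pulled up by more than 6 mm (value of joint pull above 0.006 m).
It fails at once if the selector is forced: more than 40 N between the gripper's fingers and it (contact force between the fingers and selector above 40 N).
It fails at once if a loose thing is moved by more than 20 mm or lifted (distance of any of slug_0, loupe, slug_2, etchant from where it was at the start of the episode above 0.02 m or height (world z) of any of slug_0, loupe, slug_2, etchant above 0.01 m).
It also fails if it takes over 54 s, if anything falls off the work surface, if the arm or the gripper's body presses on something with over 40 N, if the wrist force passes 120 N, or if a joint passes its speed limit or range.

### The arm

A 7-joint arm with a two-finger parallel gripper is mounted at the origin on a cart in front of the work surface, level with it; the furniture and walls round the work are solid. World frame = base frame: x ahead of the robot, y to its left, z up, the work surface at z = 0. Lengths are in mm, angles in rad, forces in N, time in s.
With the tool pointing down it reaches from about 425 to 925 mm from the base axis. Payload 6.8 kg.
Tool frame: the origin (TCP) lies between the finger pads; the fingertips stand 22 mm ahead of it and the grasp point (between the pads) lies 3 mm ahead of it (manip.tips_ahead is the z of the fingertips in the tool frame, in mm); z points along the fingers, y is the line along which they close (so a half turn about z gives the same grasp; the last joint's range is limited). The gripper opens to 88 mm and grips with 3 to 60 N. Pads are 20 mm wide; open, the fingers measure 115 mm over their backs; the gripper's body (75 mm by 178 mm) begins 61 mm behind the grasp point.
Start: joints at [1.199, 0.477, 0.022, 1.555, -0.011, 1.109, -0.083], TCP at [176.015, -651.664, 244.664] pointing down, gripper open.
Joint ranges: [-2.96, 2.96], [-0.34, 2.1], [-1.41, 1.46], [0.24, 2.44], [-1.37, 4.51], [0.17, 1.92], [-2.96, 2.96]. Speed limits (rad/s): [2.39, 2.39, 3.14, 3.14, 3.14, 3.14, 3.14].

### API

Orientations are given as a unit quaternion [w, x, y, z].
In Python, from station import manip gives the robot as it stands.
- The arm moves only by the shell command python3 nudge.py FILE [OPENING] [FORCE], which reads ROWS from the file FILE. ROWS is a JSON list that holds a single list of rows (three levels of brackets), with 1 to 12 rows, each of 4 numbers: dx, dy, dz in mm, then a turn about the tool's z in rad; each row shifts and turns the commanded pose from where the row before left it, along the tool's axes as they then stand; what a row does not reach is not made up. A row lasts 1/8 s, in which the tool goes at most 62.5 mm and 0.188 rad, less where a joint would pass 70% of its speed; a pose out of reach is approached as far as the arm can. OPENING is the opening from 0.0 (shut) to 1.0 (fully open), set as the command begins (- or left out keeps the last). The fingers move at their own pace and stop on an object; FORCE is the grip in N (left out, the last holds). Time passes only in rows, so rows that do not move let the fingers close. It prints the time, the measured TCP pose, the force, the opening and the grip force at its end. Input that does not fit is refused with a message, and nothing moves.
- manip.read_state(): the state, without advancing time (a new reading comes with each control period).
- manip.snapshot(name): name is "scene" or "top" or "wrist"; returns the picture (420x560x3 uint8, blue, green, red); there is no depth.
- manip.camera_model(name): a dict with "camera_matrix" (3x3 intrinsics, pixels), "distortion" ([k1, k2, p1, p2, k3] as OpenCV has them; the pictures are not rectified), "R" (3x3) and "t" (3): a world point X has camera coordinates R X + t; the wrist camera has in their place "mount" (4x4, takes a point from camera to tool coordinates, whose origin is the TCP and whose axes are the flange's). Camera axes: x right, y down, z forward; pixel columns grow to the right and rows downward; lengths in mm; the calibration is good to about 2 mm. A picture is of the moment at which its call begins: read the wrist's pose just before it. camera_model takes no time and is no camera call.
- manip.sign_off(): hands the job in; it is judged then, once.
The state is a dict: "clock": time; "joint_pos": joint angles; "dq": joint speeds; "effort": joint torques, N m; "position": TCP position; "tcp_rot": TCP orientation; "wrist_force": force on the tool from outside, world axes, zero at the start; "moment": the same for the moment, N m; "finger_gap": opening from 0.0 (shut) to 1.0 (fully open); "finger_force": force on a finger pad.
Only numpy, scipy, OpenCV 4.12 (cv2) and the standard library are available. Lean on these libraries where they do the work, as an engineer would, in place of code of your own. Each camera call takes 0.05 s, during which the arm holds its last target. There are 200 camera calls.

## Working session

There is one attempt and no reset: what is moved stays moved. The work goes in short steps, Python scripts to look and compute and a shell command to move; the robot and the scene stay as the last step left them, time stands still between calls to the robot, and variables do not carry over. Pictures are saved under pics/ and viewed, at most 10 in all, crops included, and the job is handed in when it is done.

```bash
ls; mkdir -p pics
python3 - <<'E'
from station import manip
import cv2,numpy as np
s=manip.read_state();print(s['clock'],s['position'],s['tcp_rot'],s['finger_gap'],manip.tips_ahead)
a=manip.snapshot('top');b=manip.snapshot('scene')
cv2.imwrite('pics/top.png',a);cv2.imwrite('pics/scene.png',b)
for n in('top','scene'):
  m=manip.camera_model(n);print(m)
E
```

```text
nudge.py
pics
station.py
0.0 [ 175.82799204 -651.13144692  243.70729103] [-8.62872589e-04  9.91315549e-01  1.31501705e-01 -1.96509133e-04] 1.004515339845805 22.0
{'camera_matrix': array([[528.8988455 ,   0.        , 270.54836783],
       [  0.        , 528.8988455 , 207.07161305],
       [  0.        ,   0.        ,   1.        ]]), 'distortion': array([-0.16213365,  0.        ,  0.        ,  0.        ,  0.        ]), 'R': array([[ 0.00448296, -0.99998774,  0.00210186],
       [-0.99322916, -0.00469664, -0.11607657],
       [ 0.11608502, -0.00156726, -0.99323804]]), 't': array([-289.48035554,  472.68188991, 1395.41675022])}
{'camera_matrix': array([[482.73200241,   0.        , 283.21393639],
       [  0.        , 482.73200241, 210.26743967],
       [  0.        ,   0.        ,   1.        ]]), 'distortion': array([-0.04031509,  0.        ,  0.        ,  0.        ,  0.        ]), 'R': array([[-0.48538202, -0.87421337, -0.01246121],
       [-0.4230844 ,  0.24733064, -0.87168064],
       [ 0.76511691, -0.41782597, -0.48991589]]), 't': array([-46.14752029, 376.28369561, 729.599849  ])}
```

View pics/top.png

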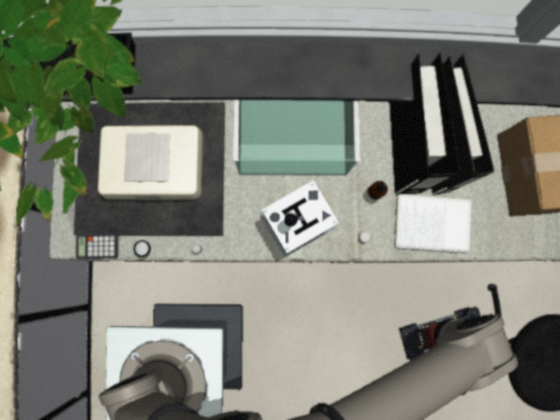

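View pics/scene.png

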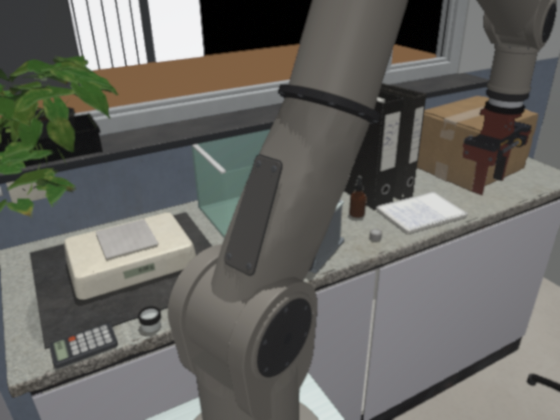

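The top view shows the selector at about (299,216), with four plates around its H gate and the black knob near (291,219). The bottle is at (377,189), one slug at (364,238) and the other at (196,249), and the loupe at (142,248). In the scene view the arm hides the selector. I'll enlarge the gate.

Run:
```python
import cv2
a=cv2.imread('pics/top.png')[170:265,250:350]
cv2.imwrite('pics/crop.png',cv2.resize(a,None,fx=6,fy=6,interpolation=cv2.INTER_CUBIC))
```

```text
(no output)
```

View pics/crop.png

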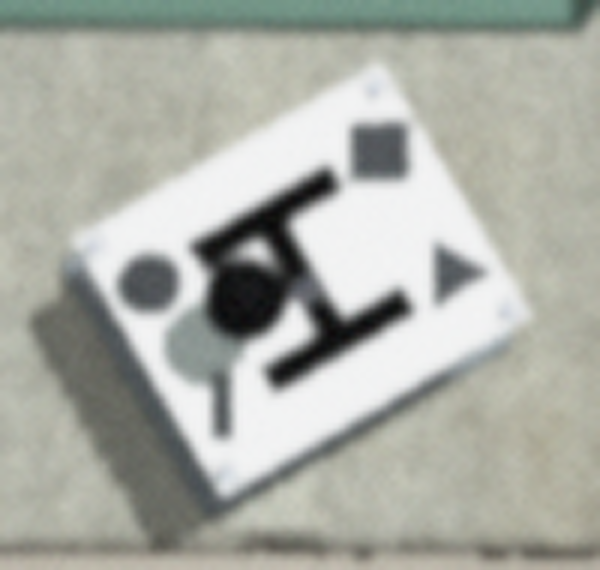

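```bash
cat > h.py <<'E'
import cv2,numpy as np
from station import manip
def ray(n,uv):
    m=manip.camera_model(n)
    p=cv2.undistortPoints(np.array(uv,float).reshape(-1,1,2),m['camera_matrix'],m['distortion'])[:,0]
    d=np.c_[p,np.ones(len(p))]@np.array(m['R']); C=-np.array(m['R']).T@np.array(m['t'])
    return C,d
def onz(n,uv,z):
    C,d=ray(n,uv); return C+d*((z-C[2])/d[:,2])[:,None]
E
python3 - <<'E'
from h import *
a=cv2.imread('pics/top.png'); x0,y0=250,170
g=cv2.resize(a[170:265,250:350],None,fx=6,fy=6,interpolation=cv2.INTER_CUBIC)
back=lambda p:(np.array(p,float).reshape(-1,2)+.5)/6-.5+[x0,y0]
gray=cv2.cvtColor(g,cv2.COLOR_BGR2GRAY)
w=cv2.morphologyEx((gray>215).astype(np.uint8),cv2.MORPH_OPEN,np.ones((7,7)))
c=max(cv2.findContours(w,0,2)[0],key=cv2.contourArea)
r=cv2.minAreaRect(cv2.convexHull(c));bx=cv2.boxPoints(r)
P=onz('top',back(bx),120);print(P.round(1));print('ctr',P.mean(0))
for i in range(4):
  d=P[(i+1)%4]-P[i];print(np.linalg.norm(d),np.arctan2(d[1],d[0]))
ctr=P.mean(0)
# plates & knob
for lo,hi in((60,125),(0,50)):
  k=cv2.inRange(gray,lo,hi)
  for q in cv2.findContours(k,0,2)[0]:
    A=cv2.contourArea(q)
    if A>700:
      m=cv2.moments(q);uv=(m['m10']/A,m['m01']/A);print(lo,A,uv,onz('top',back(uv),124 if lo else 175).round(1),cv2.minEnclosingCircle(q))
print('knob by eye z175',onz('top',back([245,298]),175).round(1))
print('tank', onz('top',[[300,174]],0),[ (z,onz('top',[[300,148]],z)[0,:2].round(0)) for z in(0,100,150,200,250)])
print('rim back',[ (z,onz('top',[[300,100]],z)[0,:2].round(0)) for z in(0,100,150,200)])
print('tank L/R', onz('top',[[236,174],[357,174]],0).round(),'things',onz('top',[[377,189],[364,238]],60).round())
E
```

```text
[[ 426.9 -281.9  120. ]
 [ 506.  -410.9  120. ]
 [ 426.6 -458.3  120. ]
 [ 348.5 -329.6  120. ]]
ctr [ 427.00296441 -370.19334707  120.        ]
151.3744476047308 -1.0204348453066963
92.52627147184667 -2.603494047412541
150.52788739324666 2.115983655220888
91.74090964946694 0.5472436249662168
60 810.0 (556.5718106995885, 551.6240740740741) [[ 327.1 -466.6  124. ]] ((559.0250244140625, 549.5), 40.05317306518555)
60 1074.0 (284.50186219739294, 544.6523898199875) [[ 329.8 -353.5  124. ]] ((284.5, 547.0), 43.511592864990234)
60 22938.5 (146.37565664712164, 418.9851995553327) [[ 381.7 -296.1  124. ]] ((239.7391815185547, 360.08209228515625), 211.02301025390625)
60 2062.0 (148.71225347559002, 283.59230520530224) [[ 438.2 -296.8  124. ]] ((148.4146270751953, 283.2926940917969), 27.57818603515625)
60 880.0 (451.23276515151514, 272.7282196969697) [[ 443.3 -423.3  124. ]] ((450.5909118652344, 273.5), 23.54230499267578)
60 17118.5 (279.8425290377856, 283.8568605115323) [[ 438.3 -351.5  124. ]] ((301.5, 278.0), 112.45120239257812)
60 2198.5 (379.39587597604424, 151.38730952922447) [[ 494.3 -393.
[... 164 characters left out ...]
9.8271179199219)
0 2423.5 (335.8378378378378, 335.54776150196) [[ 412.6 -371.4  175. ]] ((338.0, 340.5), 73.6767578125)
0 8652.0 (255.5288950531669, 265.2038064416705) [[ 440.8 -339.2  175. ]] ((275.5, 253.5), 91.66525268554688)
knob by eye z175 [[ 427.5 -335.   175. ]]
tank [[ 569.80102947 -368.44230687    0.        ]] [(0, array([ 643., -369.])), (100, array([ 620., -363.])), (150, array([ 609., -360.])), (200, array([ 597., -357.])), (250, array([ 585., -354.]))]
rim back [(0, array([ 783., -369.])), (100, array([ 750., -364.])), (150, array([ 734., -361.])), (200, array([ 717., -358.]))]
tank L/R [[ 569. -191.    0.]
 [ 571. -527.    0.]] things [[ 520. -570.   60.]
 [ 390. -533.   60.]]
```

The plates match: round to square is 111.7 mm (112 expected). That puts the box centre at about (440,-360), yaw -1.045, and the target slot at -x/+y. The knob is about 28 mm towards -x in park. I'll move above it and turn the tool y axis along the box's x.

```bash
echo '[[[0,0,-5,-0.131],[0,0,-5,-0.131],[42,-15,0,0],[42,-15,0,0],[42,-15,0,0],[42,-15,0,0],[42,-15,0,0],[42,-15,0,0],[42,-15,0,0],[42,-15,0,0],[38,-17,0,0],[0,0,0,0]]]' > path.dat && python3 nudge.py path.dat 1.0
python3 - <<'E'
from h import *
s=manip.read_state();print(s['clock'],s['position'],s['tcp_rot'],s['wrist_force'])
np.savez('w.npz',p=s['position'],q=s['tcp_rot'])
cv2.imwrite('pics/w1.png',manip.snapshot('wrist'));cv2.imwrite('pics/s1.png',manip.snapshot('scene'))
print(manip.camera_model('wrist'))
E
```

```text
clock: 1.6
position: [433.0, -341.9, 254.5]
tcp_rot: [-0.001, 0.965, 0.263, 0.0]
wrist_force: [-0.5, 0.2, 0.5]
finger_gap: 1.002
finger_force: 0.0
1.6 [ 432.98920003 -341.87734071  254.45796647] [-6.81822630e-04  9.64784785e-01  2.63039278e-01  4.38145414e-04] [-0.52602635  0.20417763  0.54121063]
{'camera_matrix': array([[314.63895662,   0.        , 282.35833523],
       [  0.        , 314.63895662, 207.12154021],
       [  0.        ,   0.        ,   1.        ]]), 'distortion': array([-0.00147358,  0.        ,  0.        ,  0.        ,  0.        ]), 'mount': array([[ 5.71284999e-04, -9.53618929e-01, -3.01015966e-01,
         8.25841416e+01],
       [ 9.99999837e-01,  5.39415978e-04,  1.88985384e-04,
        -2.26326265e-01],
       [-1.78472177e-05, -3.01016024e-01,  9.53619082e-01,
        -1.39887287e+02],
       [ 0.00000000e+00,  0.00000000e+00,  0.00000000e+00,
         1.00000000e+00]])}
```

View pics/w1.png

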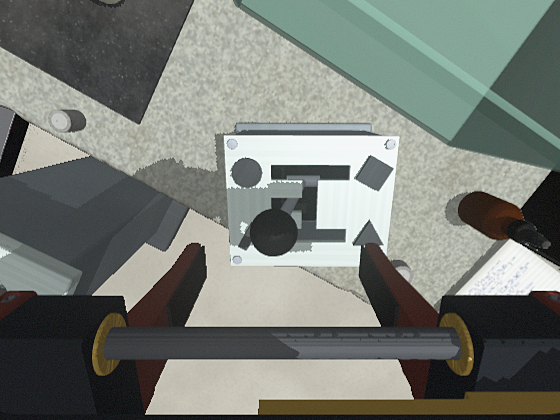

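View pics/s1.png

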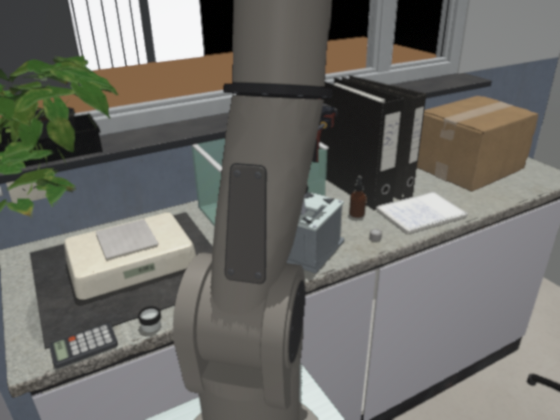

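The wrist view shows the box aligned with the tool: round plate (247,173), square (374,173), triangle (369,233), flat (243,235), black knob (273,232). The arm hides most of the selector in the scene view, and the tank stands beyond it. I'll measure these points now.

```bash
cat >> h.py <<'E'
from scipy.spatial.transform import Rotation as Ro
B=np.array([440.3,-360.2]);yaw=-1.045
ex=np.array([np.cos(yaw),np.sin(yaw)]);ey=np.array([-ex[1],ex[0]])
def box(p): d=np.asarray(p)[...,:2]-B; return np.stack([d@ex,d@ey],-1)
def won(uv,z,p,q):
    m=manip.camera_model('wrist');M=np.array(m['mount'])
    u=cv2.undistortPoints(np.array(uv,float).reshape(-1,1,2),m['camera_matrix'],m['distortion'])[:,0]
    R=Ro.from_quat(np.roll(q,-1)).as_matrix()
    d=np.c_[u,np.ones(len(u))]@(R@M[:3,:3]).T; C=p+R@M[:3,3]
    return C+d*((z-C[2])/d[:,2])[:,None]
E
python3 - <<'E'
from h import *
w=np.load('w.npz');p,q=w['p'],w['q']
R=Ro.from_quat(np.roll(q,-1)).as_matrix();print('tool y yaw',np.arctan2(R[1,1],R[0,1]),'TCP box',box(p))
P=won([[247,173],[374,173]],124,p,q);print('round,square',P.round(1),box(P).round(1))
print('corners',box(won([[225,136],[398,136],[229,266]],120,p,q)).round(1))
a=cv2.imread('pics/w1.png');k=cv2.inRange(cv2.cvtColor(a,cv2.COLOR_BGR2GRAY)[195:265,240:310],0,48)
k=cv2.morphologyEx(k,cv2.MORPH_OPEN,cv2.getStructuringElement(2,(25,25)))
c=max(cv2.findContours(k,0,2)[0],key=cv2.contourArea);(u,v),r=cv2.minEnclosingCircle(c);u+=240;v+=195
for z in(180,187):K=won([[u,v]],z,p,q);print('knob',u,v,r,z,K.round(1),box(K).round(1))
E=[[437,140],[240,5]]
for z in(150,200,250,300):print('tank front edge',z,won(E,z,p,q).round(0)[:,:2].tolist())
m=manip.camera_model('scene')
for z in(0,100,150,200,250,300):print(z,cv2.projectPoints(np.array([[569.,-191,z],[571,-527,z]]),cv2.Rodrigues(np.array(m['R']))[0],np.array(m['t']),m['camera_matrix'],m['distortion'])[0].round(0).tolist())
E
```

```text
tool y yaw -1.0384533558619942 TCP box [-19.5170222    2.87288771]
round,square [[ 441.8 -300.6  124. ]
 [ 498.  -395.8  124. ]] [[-50.8  31.2]
 [ 59.8  32. ]]
corners [[-69.2  62.3]
 [ 78.4  63.4]
 [-71.2 -61.3]]Traceback (most recent call last):
  File "<stdin>", line 8, in <module>
ValueError: max() iterable argument is empty
```

Run:
```python
from h import *
w=np.load('w.npz');p,q=w['p'],w['q']
for z in(175,187):K=won([[273,232]],z,p,q);print('knob',z,K.round(1),box(K).round(1),'top',box(onz('top',[[250+245/6,170+298/6]],z)).round(1))
m=manip.camera_model('scene')
for z in(0,150,200,250,300):
  print(z,won([[437,140],[240,5]],z,p,q).round(0)[:,:2].tolist(),cv2.projectPoints(np.array([[569.,-191,z],[571,-527,z]]),cv2.Rodrigues(np.array(m['R']))[0],np.array(m['t']),m['camera_matrix'],m['distortion'])[0].round(0).tolist())
```

```text
knob 175 [[ 424.  -338.7  175. ]] [[-26.8  -3.3]] top [[-27.8   0.3]]
knob 187 [[ 428.4 -336.6  187. ]] [[-26.4   1.5]] top [[-28.8  -0.5]]
0 [[568.0, -483.0], [573.0, -205.0]] [[[223.0, 244.0]], [[331.0, 212.0]]]
150 [[544.0, -413.0], [547.0, -241.0]] [[[218.0, 193.0]], [[333.0, 164.0]]]
200 [[536.0, -390.0], [538.0, -253.0]] [[[217.0, 174.0]], [[334.0, 147.0]]]
250 [[528.0, -367.0], [529.0, -265.0]] [[[215.0, 155.0]], [[334.0, 129.0]]]
300 [[519.0, -344.0], [521.0, -277.0]] [[[213.0, 134.0]], [[335.0, 110.0]]]
```

Knob estimates from both cameras agree: box (-27.5, 0.5) at z 187. I'll descend with the fingers straddling it.

```bash
echo '[[[-2,0,17,0],[0,0,18,0],[0,0,18,0],[0,0,17,0],[0,0,0,0]]]' > path.dat && python3 nudge.py path.dat
python3 -c "
from h import *
print(box(manip.read_state()['position']))"
```

```text
clock: 2.33
position: [427.9, -346.1, 182.9]
tcp_rot: [-0.001, 0.966, 0.26, -0.001]
wrist_force: [-1.4, -0.8, 0.2]
finger_gap: 1.003
finger_force: 0.0
[-18.39304422  -3.64085534]
```

```bash
echo '[[[4,6,0,0],[0,6,0,0],[0,5,0,0],[0,5,0,0],[0,5,0,0],[0,5,0,0],[0,5,0,0],[0,0,0,0]]]' > path.dat && python3 nudge.py path.dat
python3 -c "
from h import *
s=manip.read_state()
print(box(s['position']),s['wrist_force'][:2]@np.c_[ex,ey])"
```

```text
clock: 3.32
position: [451.2, -376.9, 184.6]
tcp_rot: [0.0, 0.966, 0.26, 0.0]
wrist_force: [-2.0, 1.2, 0.7]
finger_gap: 0.996
finger_force: 0.6
[19.92049689  1.06210512] [-2.06380774 -1.16814289]
```

```bash
for i in 1; do :; done; echo '[[[0,3,0,0],[0,2,0,0],[0,2,0,0],[0,0,0,0]]]' > path.dat && python3 nudge.py path.dat
python3 -c "
from h import *
s=manip.read_state()
print(box(s['position']),s['wrist_force'][:2]@np.c_[ex,ey])
cv2.imwrite('pics/w2.png',manip.snapshot('wrist'))"
```

```text
clock: 3.82
position: [454.6, -382.7, 184.7]
tcp_rot: [0.0, 0.966, 0.26, 0.0]
wrist_force: [-1.1, 1.4, 2.0]
finger_gap: 0.997
finger_force: 0.8
[26.61273186  1.12621742] [-1.79051534 -0.21452614]
```

View pics/w2.png

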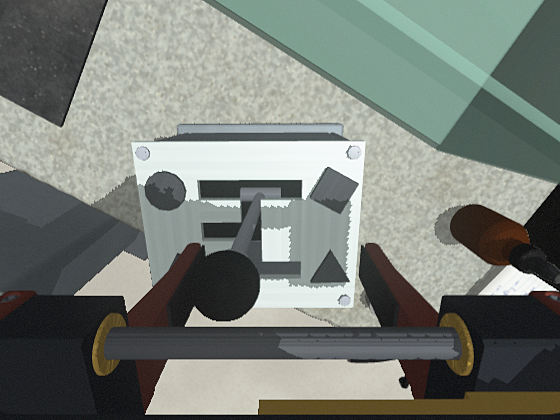

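The knob at (227,285) rests against the -x finger, and its stem has nearly reached the cross channel. The force is still free-running at about 2 N, so I'll step on until it meets the stop.

```bash
cat > st.py <<'E'
from h import *
s=manip.read_state()
print(box(s['position']).round(1),'F',(s['wrist_force'][:2]@np.c_[ex,ey]).round(2))
E
echo '[[[0,1.5,0,0],[0,0,0,0]]]' > path.dat && python3 nudge.py path.dat | grep -E 'clock|gap|force'; python3 st.py;echo '[[[0,1.5,0,0],[0,0,0,0]]]' > path.dat && python3 nudge.py path.dat | grep gap; python3 st.py;echo '[[[0,1,0,0],[0,0,0,0]]]' > path.dat && python3 nudge.py path.dat | grep gap; python3 st.py
```

```text
clock: 4.12
wrist_force: [-0.9, 1.0, 1.3]
finger_gap: 0.997
finger_force: 0.9
[28.   1.1] F [-1.35 -0.24]
finger_gap: 1.002
[29.6  1.1] F [-2.    0.38]
finger_gap: 1.001
[30.5  1.1] F [-2.6  -0.26]
```

```bash
echo '[[[0,1,0,0],[0,0,0,0]]]' > path.dat && python3 nudge.py path.dat | grep gap; python3 st.py;echo '[[[0,1,0,0],[0,0,0,0]]]' > path.dat && python3 nudge.py path.dat | grep gap; python3 st.py
```

```text
finger_gap: 0.996
[31.5  1.1] F [-0.91 -0.17]
finger_gap: 1.001
[32.5  1.1] F [-0.51  0.54]
```

```bash
echo '[[[0,1,0,0],[0,0,0,0]]]' > path.dat && python3 nudge.py path.dat | grep gap; python3 st.py
```

```text
finger_gap: 0.999
[33.6  1.1] F [-1.43  0.03]
```

```bash
echo '[[[0,1,0,0],[0,0,0,0]]]' > path.dat && python3 nudge.py path.dat | grep gap; python3 st.py;echo '[[[0,1,0,0],[0,0,0,0]]]' > path.dat && python3 nudge.py path.dat | grep gap; python3 st.py
```

```text
finger_gap: 0.998
[34.6  1.1] F [-1.46  0.62]
finger_gap: 1.0
[35.4  1.2] F [-1.31  0.48]
```

```bash
echo '[[[0,1,0,0],[0,0,0,0]]]' > path.dat && python3 nudge.py path.dat | grep -E 'gap|force'; python3 st.py; python3 -c "
from h import *
a=manip.snapshot('wrist')
cv2.imwrite('pics/w3.png',cv2.resize(a[110:340,100:400],None,fx=2.5,fy=2.5))"
```

```text
wrist_force: [-2.7, 4.8, 2.2]
finger_gap: 1.0
finger_force: 2.4
[35.9  1.2] F [-5.51  0.04]
```

View pics/w3.png

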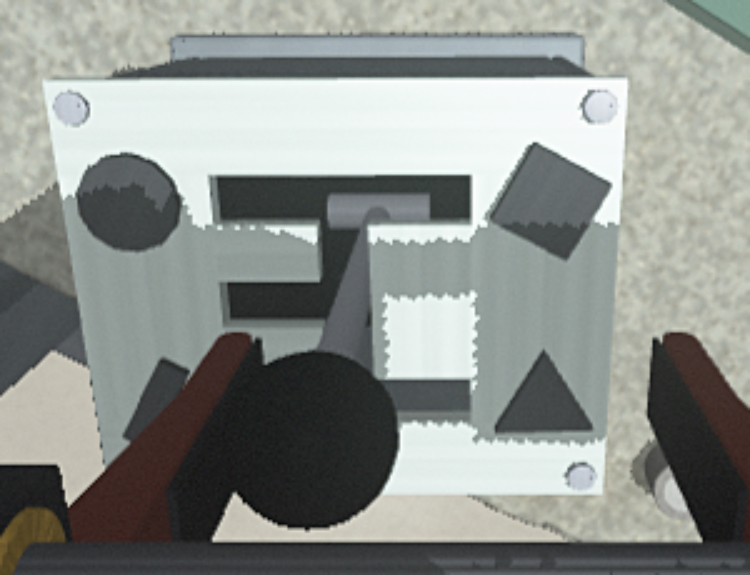

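The stem is now against the +x wall of the cross channel (force 5.5 N), so the stop is found. Next I'll back off, retreat to -y and narrow the fingers into a V.

```bash
echo '[[[0,-10,0,0],[0,-10,0,0],[0,-11,0,0],[-11,0,0,0],[-11,0,0,0],[-12,0,0,0],[0,0,0,0]]]' > path.dat && python3 nudge.py path.dat | grep -E 'clock|pos|gap|force'; python3 st.py
echo '[[[0,0,0,0],[0,0,0,0],[0,0,0,0],[0,0,0,0],[0,0,0,0]]]' > path.dat && python3 nudge.py path.dat 0.27 5| grep -E 'clock|pos|gap|force'; python3 st.py
```

```text
clock: 7.05
position: [413.2, -382.7, 184.6]
wrist_force: [-0.9, 0.3, -0.4]
finger_gap: 0.996
finger_force: 0.0
[  5.9 -34.8] F [-0.71 -0.59]
clock: 7.68
position: [414.7, -381.3, 184.6]
wrist_force: [0.5, -0.2, 0.4]
finger_gap: 0.467
finger_force: 0.0
[  5.4 -32.8] F [0.4  0.31]
```

```bash
echo '[[[0,0,0,0],[0,0,0,0],[0,0,0,0],[4,0,0,0],[4,0,0,0],[4,0,0,0],[4,0,0,0],[0,0,0,0]]]' > path.dat && python3 nudge.py path.dat| grep -E 'clock|pos|gap|force'; python3 st.py
echo '[[[4,0,0,0],[4,0,0,0],[4,0,0,0],[4,0,0,0],[4,0,0,0],[4,0,0,0],[4,0,0,0],[0,0,0,0]]]' > path.dat && python3 nudge.py path.dat| grep -E 'clock|pos|gap|force'; python3 st.py
```

```text
clock: 8.68
position: [428.6, -373.4, 184.7]
wrist_force: [-0.9, -1.0, 0.1]
finger_gap: 0.27
finger_force: 0.6
[  5.5 -16.8] F [ 0.47 -1.26]
clock: 9.68
position: [453.0, -359.0, 184.5]
wrist_force: [-0.9, -1.6, -1.2]
finger_gap: 0.269
finger_force: 0.8
[ 5.3 11.6] F [ 0.91 -1.61]
```

```bash
echo '[[[4,0,0,0],[3,0,0,0],[3,0,0,0],[0,0,0,0]]]' > path.dat && python3 nudge.py path.dat| grep -E 'gap|finger_force'; python3 st.py
echo '[[[2,0,0,0],[2,0,0,0],[0,0,0,0]]]' > path.dat && python3 nudge.py path.dat| grep -E 'gap|finger_force'; python3 st.py
```

```text
finger_gap: 0.274
finger_force: 1.0
[ 5.5 21.5] F [ 1.3  -1.75]
finger_gap: 0.269
finger_force: 1.2
[ 5.5 25.3] F [ 1.28 -2.01]
```

```bash
echo '[[[2,0,0,0],[0,0,0,0]]]' > path.dat && python3 nudge.py path.dat| grep -E 'gap|finger_force'; python3 st.py
echo '[[[1.5,0,0,0],[0,0,0,0]]]' > path.dat && python3 nudge.py path.dat| grep -E 'gap|finger_force'; python3 st.py
echo '[[[1,0,0,0],[0,0,0,0]]]' > path.dat && python3 nudge.py path.dat| grep -E 'gap|finger_force'; python3 st.py
```

```text
finger_gap: 0.273
finger_force: 1.2
[ 5.5 27.3] F [ 1.69 -1.95]
finger_gap: 0.268
finger_force: 1.2
[ 5.5 28.8] F [ 1.95 -2.11]
finger_gap: 0.27
finger_force: 1.3
[ 5.5 29.7] F [ 1.72 -2.16]
```

```bash
echo '[[[1,0,0,0],[0,0,0,0]]]' > path.dat && python3 nudge.py path.dat| grep -E 'finger_force'; python3 st.py
echo '[[[1,0,0,0],[0,0,0,0]]]' > path.dat && python3 nudge.py path.dat| grep -E 'finger_force'; python3 st.py
echo '[[[1,0,0,0],[0,0,0,0]]]' > path.dat && python3 nudge.py path.dat| grep -E 'finger_force'; python3 st.py;  python3 -c "
from h import *
a=manip.snapshot('wrist')
cv2.imwrite('pics/w4.png',cv2.resize(a[110:380,100:430],None,fx=2.2,fy=2.2))"
```

```text
finger_force: 1.3
[ 5.4 30.7] F [ 1.   -2.39]
finger_force: 1.3
[ 5.4 31.7] F [ 1.35 -1.92]
finger_force: 1.6
[ 5.5 32.4] F [ 2.   -2.07]
```

View pics/w4.png

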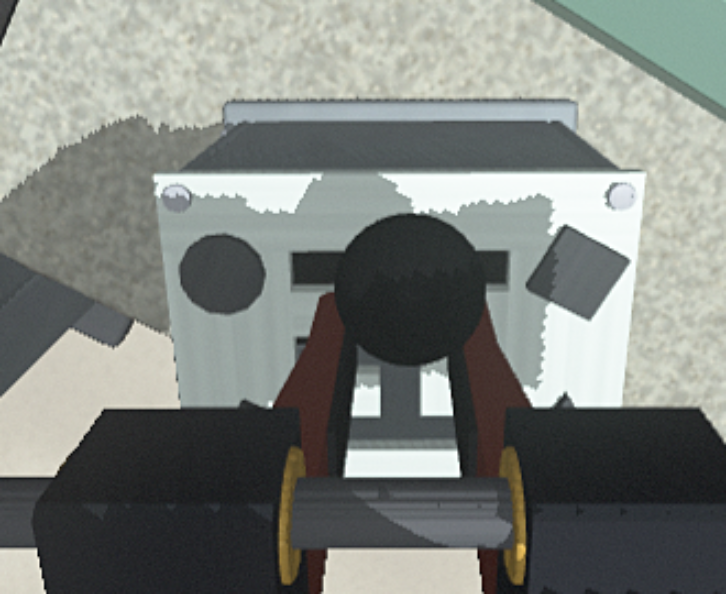

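The knob is between the fingers at (410,290 in the crop), centred on the gate's x, with the round plate's slot on the left. I'll push on to the row stop.

```bash
echo '[[[1,0,0,0],[0,0,0,0]]]' > path.dat && python3 nudge.py path.dat| grep -E 'finger_force'; python3 st.py
echo '[[[1,0,0,0],[0,0,0,0]]]' > path.dat && python3 nudge.py path.dat| grep -E 'finger_force'; python3 st.py
echo '[[[1,0,0,0],[0,0,0,0]]]' > path.dat && python3 nudge.py path.dat| grep -E 'finger_force'; python3 st.py
```

```text
finger_force: 2.2
[ 5.4 33. ] F [ 2.6  -4.02]
finger_force: 2.7
[ 5.5 33.3] F [ 1.35 -6.47]
finger_force: 3.1
[ 5.6 33.7] F [ 2.53 -6.04]
```

The stop is reached at about 6 N. I'll retreat, open, and shift so the +x finger can get beside the knob.

```bash
echo '[[[-10,0,0,0],[-10,0,0,0],[-11,0,0,0],[0,0,0,0],[0,0,0,0]]]' > path.dat && python3 nudge.py path.dat| grep -E 'gap|finger_force'; python3 st.py
echo '[[[0,-7,0,0],[0,-8,0,0],[0,0,0,0],[0,0,0,0],[0,0,0,0],[0,0,0,0],[0,0,0,0],[0,0,0,0],[0,0,0,0],[0,0,0,0]]]' > path.dat && python3 nudge.py path.dat 1.0| grep -E 'pos|gap|finger_force'; python3 st.py
```

```text
finger_gap: 0.269
finger_force: 0.0
[5.5 5. ] F [ 0.78 -0.1 ]
position: [439.5, -349.6, 184.6]
finger_gap: 0.998
finger_force: 0.0
[-9.6  4.6] F [-0.66 -0.54]
```

```bash
echo '[[[11,0,3,0],[11,0,3,0],[12,0,0,0],[12,0,0,0],[0,0,0,0],[0,-6,0,0],[0,-5,0,0],[0,-4,0,0],[0,-4,0,0],[0,0,0,0]]]' > path.dat && python3 nudge.py path.dat| grep -E 'clock|pos|gap|force'; python3 st.py
echo '[[[0,-4,0,0],[0,-4,0,0],[0,-4,0,0],[0,-4,0,0],[0,-4,0,0],[0,-4,0,0],[0,0,0,0]]]' > path.dat && python3 nudge.py path.dat| grep -E 'pos|gap|force'; python3 st.py
```

```text
clock: 15.98
position: [469.7, -310.1, 179.0]
wrist_force: [1.5, -2.2, 1.7]
finger_gap: 0.998
finger_force: 0.6
[-28.6  50.6] F [2.68 0.19]
position: [457.2, -288.7, 178.4]
wrist_force: [0.5, -0.4, 0.5]
finger_gap: 0.999
finger_force: 0.4
[-53.4  50.5] F [0.6  0.27]
```

```bash
echo '[[[0,-4,0,0],[0,-4,0,0],[0,-3,0,0],[0,-3,0,0],[0,0,0,0]]]' > path.dat && python3 nudge.py path.dat| grep -E 'pos|gap|force'; python3 st.py
echo '[[[0,-2,0,0],[0,0,0,0]]]' > path.dat && python3 nudge.py path.dat| grep -E 'finger_force'; python3 st.py
echo '[[[0,-1.5,0,0],[0,0,0,0]]]' > path.dat && python3 nudge.py path.dat| grep -E 'finger_force'; python3 st.py
```

```text
position: [450.6, -276.9, 178.7]
wrist_force: [-0.0, -1.4, -1.5]
finger_gap: 1.002
finger_force: 0.6
[-66.9  50.7] F [ 1.16 -0.71]
finger_force: 0.7
[-68.7  50.7] F [ 0.83 -1.12]
finger_force: 1.7
[-69.8  50.6] F [ 3.38 -0.61]
```

```bash
echo '[[[0,-1,0,0],[0,0,0,0]]]' > path.dat && python3 nudge.py path.dat| grep -E 'finger_force'; python3 st.py
echo '[[[0,-1,0,0],[0,0,0,0]]]' > path.dat && python3 nudge.py path.dat| grep -E 'finger_force'; python3 st.py
echo '[[[0,-1,0,0],[0,0,0,0]]]' > path.dat && python3 nudge.py path.dat| grep -E 'finger_force'; python3 st.py
```

```text
finger_force: 2.9
[-70.2  50.5] F [5.74 0.89]
finger_force: 4.1
[-70.5  50.5] F [8.13 0.32]
finger_force: 4.9
[-70.9  50.6] F [ 9.62 -0.09]
```

The end stop is reached at about 10 N. I'll centre the open fingers and lift straight off.

```bash
echo '[[[0,10,0,0],[0,10,0,0],[0,8,0,0],[0,0,0,0],[0,0,-20,0],[0,0,-25,0],[0,0,-30,0],[-20,0,-20,0],[-40,0,0,0],[-40,0,0,0],[0,0,0,0],[0,0,0,0]]]' > path.dat && python3 nudge.py path.dat| grep -E 'clock|pos|gap|force'; python3 -c "
from h import *
s=manip.read_state()
a=manip.snapshot('wrist');print(box(s['position']))
cv2.imwrite('pics/w5.png',a)"
```

```text
clock: 20.23
position: [375.6, -345.3, 273.8]
wrist_force: [0.4, 0.3, 0.0]
finger_gap: 1.001
finger_force: 0.0
[-45.31998119 -48.5025539 ]
```

View pics/w5.png

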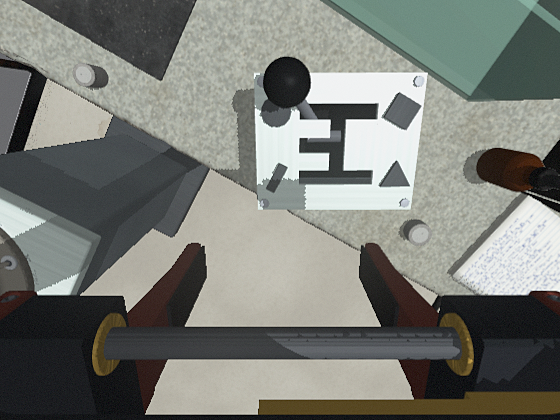

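The knob at (286,82) leans over the round plate, with its stem in that plate's slot. The bottle and slugs in view are standing where they were, and the hand is clear, so I'm handing it in.

```bash
python3 -c "
from station import manip
print(manip.sign_off())"
```

```text
the job is handed in; nothing more can be done
None
```

The lever is home against the end stop of the round-plate slot, pushed with at most about 10 N at the wrist; the hand is clear, no loose thing was touched, and the job was handed in at about 20 s (sign-off gave no verdict).

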